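# Lay out the carving tools for honing

### The job

Lay the four carving tools out for honing in the notched wooden tool rest, one to a notch in order of length: the longest in the notch next to the oilstone, the shortest at the other end. Each lies fully down with its handle in the wide notch of the heel bar and its blade or spike out through the narrow slot of the toe bar, the end of the handle close behind the toe bar. Leave the oilstone and the flat tin where they are.

Things in the scene. Friction and masses are not known exactly. Their poses are not given: they have to be found in the camera images.
- wide_chisel: Longest tool, 225 mm: flat chisel, widest blade, pale octagonal handle. Lies on the table, on its side as it shall stay. Origin: mid length and width, at its underside; +y to the handle's butt, -y to the edge, z up. Handle 23 mm wide, 23 high, from y = +2 (shoulder) to +112 mm; blade 16 mm wide, y = +2 to -112, its underside 7 mm above the handle's.
- gouge: Second longest, 210 mm: gouge, hollow blade, pale octagonal handle. Lies on the table, on its side as it shall stay. Origin: mid length and width, at its underside; +y to the handle's butt, -y to the edge, z up. Handle 23 mm wide, 23 high, from y = -5 (shoulder) to +105 mm; blade 12 mm wide, y = -5 to -105, its underside 7 mm above the handle's.
- narrow_chisel: Third longest, 190 mm: flat chisel, narrow blade, brown octagonal handle. Lies on the table, on its side as it shall stay. Origin: mid length and width, at its underside; +y to the handle's butt, -y to the edge, z up. Handle 23 mm wide, 23 high, from y = -15 (shoulder) to +95 mm; blade 8 mm wide, y = -15 to -95, its underside 8 mm above the handle's.
- awl: Shortest, 150 mm: awl, thin round spike, dark red-brown rounded handle. Lies on the table, on its side as it shall stay. Origin: mid length and width, at its underside; +y to the handle's butt, -y to the point, z up. Handle up to 25 mm wide and high, from y = 0 (shoulder) to +75 mm; spike 6 mm thick, y = 0 to -75, its underside 6 mm above the handle's.
- tool_rest: Fixed wooden rest: board 254 (x) x 220 (y) x 10 mm with two notched cross bars and, at -y, a lip 24 mm high. Origin on the table under it (board y -112 to 108 mm), +y to the heel end. Four lanes along y at x = -90, -30, 30, 90 mm. A seated tool's +y lies along the rest's +y, its origin 18 mm above the table, its shoulder at the rest's y = 23 mm (15 to 33 is good).
- heel_bar (a point): Middle of the heel bar's top (rest x 0, y 78 mm), 36 mm above the table; axes as the rest's. The bar with the wide notches for the handles: 14 mm thick (y 71 to 85), notches 28 mm wide, 44 at the chamfered mouth, floors 18 mm above the table. Handles reach out past it.
- toe_bar (a point): Middle of the toe bar's top (rest x 0, y 8 mm), 39 mm above the table; axes as the rest's. The bar with the narrow slots for blades: 14 mm thick (y 1 to 15), slots 20 mm wide, 34 at the chamfered mouth, floors 25 mm above the table. A handle does not fit them. Between the bars 56 mm are free for fingers, down to the board.
- oilstone: Grey oilstone, a plain slab 45 x 140 x 20 mm, lying loose beside one end of the rest's bars, at the rest's +x or its -x side. Origin: middle of its underside, y along its length. It tells which end of the row the longest tool goes to; leave it.
- flat_tin: Flat reddish hinged tin, shut, 75 x 118 x 25 mm, lying loose beside the other end of the rest. Origin: middle of its underside, y along its length. Leave it.
Things that resemble listed ones, but are neither listed nor needed, are in the scene too. Several things have the shape of the oilstone; the one meant has the colours described above.

How it is judged (in metres and radians):
At the end, for the whole second after the job is handed in: From the oilstone's end the lanes hold wide chisel, gouge, narrow chisel, awl, at rest; each within 8 mm and 0.12 rad of its lane, origin 12 to 23 mm above the table, handle at the heel side, shoulder 2 mm ahead of to 20 mm behind the toe bar's inner face (((x of oilstone in the frame of tool_rest between 0 and 1 m and x of wide_chisel in the frame of tool_rest between 0.082 and 0.098 m and x of gouge in the frame of tool_rest between 0.022 and 0.038 m and x of narrow_chisel in the frame of tool_rest between -0.038 and -0.022 m and x of awl in the frame of tool_rest between -0.098 and -0.082 m) or (x of oilstone in the frame of tool_rest between -1 and 0 m and x of wide_chisel in the frame of tool_rest between -0.098 and -0.082 m and x of gouge in the frame of tool_rest between -0.038 and -0.022 m and x of narrow_chisel in the frame of tool_rest between 0.022 and 0.038 m and x of awl in the frame of tool_rest between 0.082 and 0.098 m)) and y of wide_chisel in the frame of tool_rest between 0.011 and 0.033 m and z of wide_chisel in the frame of tool_rest between 0.012 and 0.023 m and angle between the y axis of each of wide_chisel, gouge, narrow_chisel, awl and the y axis of tool_rest, either way round below 0.12 rad and y of gouge in the frame of tool_rest between 0.018 and 0.04 m and z of gouge in the frame of tool_rest between 0.012 and 0.023 m and y of narrow_chisel in the frame of tool_rest between 0.028 and 0.05 m and z of narrow_chisel in the frame of tool_rest between 0.012 and 0.023 m and y of awl in the frame of tool_rest between 0.013 and 0.035 m and z of awl in the frame of tool_rest between 0.012 and 0.023 m and linear speed of each of wide_chisel, gouge, narrow_chisel, awl below 0.01 m/s and angular speed of each of wide_chisel, gouge, narrow_chisel, awl below 0.1 rad/s); the robot touches nothing.
It fails at once if the oilstone is pushed more than 15 mm from its place (distance of oilstone from where it was at the start of the episode above 0.015 m).
It fails at once if the flat tin is pushed more than 15 mm from its place (distance of flat_tin from where it was at the start of the episode above 0.015 m).
It also fails if it takes over 115 s, if anything falls off the work surface, if the arm or the gripper's body presses on something with over 40 N, if the wrist force passes 120 N, or if a joint passes its speed limit or range.

### The arm

A 6-joint arm with a two-finger parallel gripper is mounted at the origin on a cart in front of the work surface, level with it; the furniture and walls round the work are solid. World frame = base frame: x ahead of the robot, y to its left, z up, the work surface at z = 0. Lengths are in mm, angles in rad, forces in N, time in s.
With the tool pointing down it reaches from about 275 to 825 mm from the base axis. Payload 4.9 kg.
Tool frame: the origin (TCP) lies at the very end of the fingers, on their centre line; the grasp point (between the pads) lies 19 mm behind it; z points along the fingers, y is the direction in which the jaws open and shut (so a half turn about z gives the same grasp; the last joint's range is limited). The gripper opens to 85 mm and grips with 20 to 120 N. Pads are 22 mm wide; open, the fingers measure 114 mm over their backs; the gripper's body (76 mm by 85 mm) begins 54 mm behind the grasp point. The pads swing forward as they close: fully open they stand 13 mm farther back than shut.
Start: joints at [1.159, 0.326, -0.193, 1.052, 0, 1.437], TCP at [150.826, 528.933, 231.281] pointing down, gripper open.
Joint ranges: [-2.65, 2.65], [-0.97, 1.79], [-1.3, 1.35], [-1.93, 2.1], [-1.47, 1.37], [-3.14, 3.14]. Speed limits (rad/s): [2.57, 2.57, 3.14, 3.14, 3.14, 3.14].

### API

Orientations are given as [roll, pitch, yaw] about the fixed x, y, z axes, in that order (R = Rz(yaw) Ry(pitch) Rx(roll)).
In Python, from bench import bot, solve_ik, imaging gives the robot as it stands. Calls block until the motion is done:
- bot.move_ptp(position, orientation): joint-space move of the TCP to a pose.
- bot.movel(position, rot=None, max_speed=150, threshold=None): straight line of the TCP; rot=None keeps the orientation; max_speed is the mean speed in mm/s. With threshold (N) it stops when the force on the tool has changed by that much, and returns True; else False.
- bot.move_j(angles): joint-space move.
- bot.grip(opening, effort=None): opening from 0.0 (shut) to 1.0 (fully open); effort is the grip in N (None keeps the last); returns when the fingers have stopped.
- bot.dwell(seconds).
- solve_ik(position, orientation): joint angles nearest the present ones, or None.
- bot.get_state(): the state.
- imaging.capture(name): name is "side" or "top"; returns the picture (400x640x3 uint8, blue, green, red); there is no depth.
- imaging.camera_model(name): a dict with "K" (3x3 intrinsics, pixels), "position" and "rotation" of the camera in the world. Camera axes: x right, y up, looking along -z (the intrinsics and any distortion apply to the point x, -y, -z); pixel columns grow to the right and rows downward; lengths in mm; the calibration is good to about 2 mm. A picture is of the moment at which its call begins. camera_model takes no time and is no camera call.
A pose or a line that the arm cannot do raises bot.IKError and nothing moves.
- bot.sign_off(): hands the job in, once; it reports no verdict.
The state is a dict: "t": time; "qpos": joint angles; "joint_velocities": joint speeds; "effort": joint torques, N m; "tcp_pos": TCP position; "orientation": TCP orientation; "contact_force": force on the tool from outside, world axes, zero at the start; "wrist_torque": the same for the moment, N m; "opening": opening from 0.0 (shut) to 1.0 (fully open).
Only numpy, scipy, OpenCV 4.12 (cv2) and the standard library are available. Lean on these libraries where they do the work, as an engineer would, in place of code of your own. Each camera call takes 0.05 s, during which the arm holds its last target.

## Working session

There is one attempt and no reset: what is moved stays moved. The work goes in short steps, each a Python script; the robot and the scene stay as the last script left them, time stands still between calls to the robot, and variables do not carry over. Pictures are saved under pics/ and viewed, and the job is handed in when it is done.

```bash
ls; mkdir -p pics; python3 - <<'E'
from bench import bot, solve_ik, imaging
import cv2
for n in("side","top"):
    im=imaging.capture(n); cv2.imwrite(f"pics/{n}0.png",im)
    m=imaging.camera_model(n); print(n,m)
print(bot.get_state())
E
```

```text
pics
side {'K': array([[412.33182711,   0.        , 317.89193062],
       [  0.        , 412.33182711, 212.97175283],
       [  0.        ,   0.        ,   1.        ]]), 'position': array([  378.08259248, -1011.15446859,   720.9937486 ]), 'rotation': array([ 1.01510995,  0.00323902, -0.17244201])}
top {'K': array([[413.56180434,   0.        , 315.40533638],
       [  0.        , 413.56180434, 198.89284009],
       [  0.        ,   0.        ,   1.        ]]), 'position': array([ 329.96326424,   37.03769315, 1342.72917718]), 'rotation': array([ 0.19777612,  0.01033593, -1.5593909 ])}
{'t': 0.1, 'qpos': array([ 1.15880577e+00,  3.26871744e-01, -1.93524765e-01,  1.05199745e+00,
       -2.98462873e-05,  1.43659907e+00]), 'joint_velocities': array([ 4.14759093e-05, -9.24433300e-04,  4.33409821e-03,  4.65043531e-05,
        3.08139431e-04,  9.94659463e-04]), 'effort': array([ 9.34970303e-04, -4.44238436e+01,  2.63038695e+01,  7.89704500e-03,
       -9.72030648e-05, -5.90169194e-06]), 'tcp_pos': array([150.60541814, 528.41285097, 230.56354406]), 'orientation': array([-3.14000540e+00, -1.84176537e-04,  2.86379924e+00]), 'contact_force': array([-0.39473193,  0.77121238, -0.49677232]), 'wrist_torque': array([0.05961975, 0.04033706, 0.00319399]), 'opening': 0.9986235739436683}
```

View pics/side0.png

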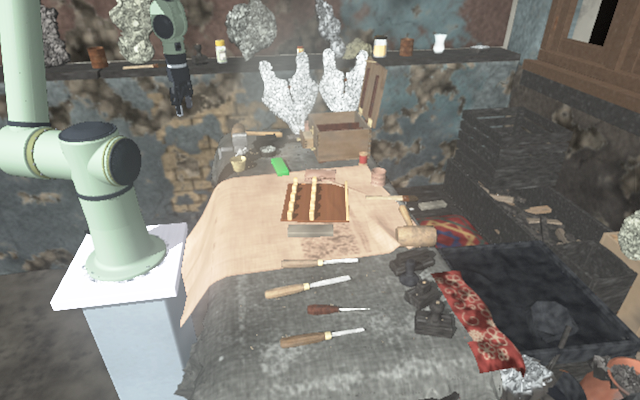

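View pics/top0.png

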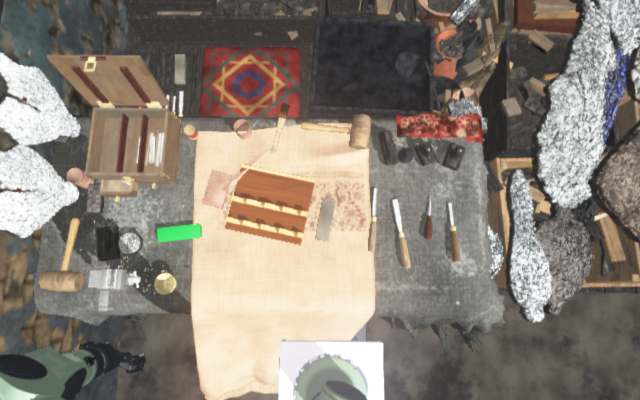

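The top view shows the rest at about (270,205) with its lip on the far side, so the heel faces the robot. The grey slab is to its right at (325,218). The tools are at columns 373 to 455 with their blades pointing away from the robot. Next I zoom in.

```bash
cat > h.py <<'E'
import numpy as np, cv2
from bench import bot, solve_ik, imaging
from scipy.spatial.transform import Rotation as Ro
from scipy.optimize import least_squares
CM={n:imaging.camera_model(n) for n in("top","side")}
def Rm(n): return Ro.from_euler('xyz',CM[n]['rotation']).as_matrix()
def proj(n,P):
    P=np.atleast_2d(P).astype(float); m=CM[n]
    c=(P-m['position'])@Rm(n); c=c*[1,-1,-1]
    p=c@m['K'].T; return p[:,:2]/p[:,2:]
def unproj(n,uv,z):
    m=CM[n]; uv=np.atleast_2d(uv).astype(float)
    d=np.c_[uv,np.ones(len(uv))]@np.linalg.inv(m['K']).T*[1,-1,-1]@Rm(n).T
    s=(z-m['position'][2])/d[:,2:]; return m['position']+s*d
E
python3 - <<'E'
from h import *
a=cv2.imread('pics/top0.png')
c=a[155:275,190:330]; cv2.imwrite('pics/t_rest.png',cv2.resize(c,None,fx=5.6,fy=5,interpolation=cv2.INTER_CUBIC)[:600,:784] if 0 else cv2.resize(c,None,fx=5,fy=5,interpolation=cv2.INTER_CUBIC))
c=a[180:280,360:470]; cv2.imwrite('pics/t_tools.png',cv2.resize(c,None,fx=6,fy=6,interpolation=cv2.INTER_CUBIC))
b=cv2.imread('pics/side0.png')
c=b[250:355,255:385]; cv2.imwrite('pics/s_tools.png',cv2.resize(c,None,fx=5,fy=5,interpolation=cv2.INTER_CUBIC))
c=b[150:250,260:380]; cv2.imwrite('pics/s_rest.png',cv2.resize(c,None,fx=6,fy=6,interpolation=cv2.INTER_CUBIC))
print(proj('top',[[0,0,0]]),proj('top',[[150,528,231]]),proj('side',[[150,528,231]]))
print(bot.get_state()['t'])
E
```

```text
[[330.98895796 393.13290232]] [[127.69054273 351.09705703]] [[185.22359921 114.49517593]]
0.1
```

View pics/t_rest.png

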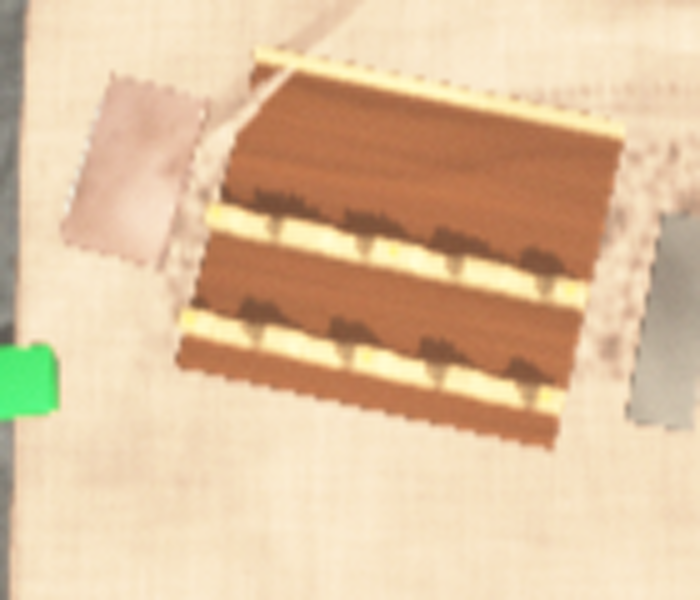

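View pics/t_tools.png

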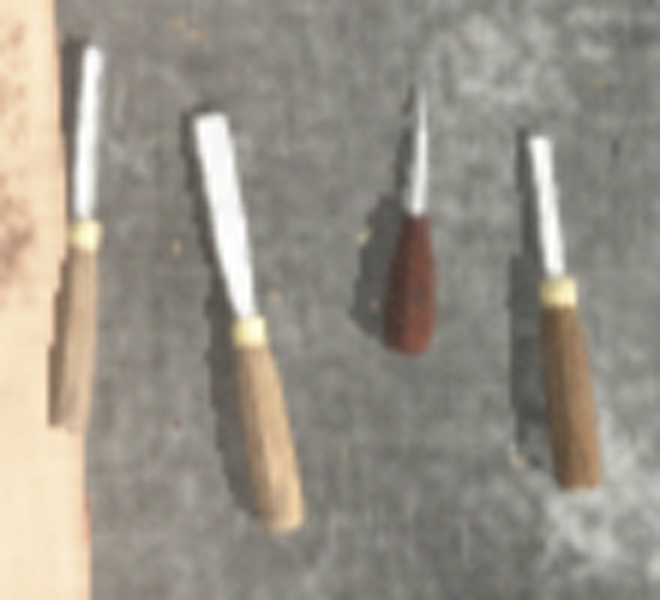

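View pics/s_tools.png

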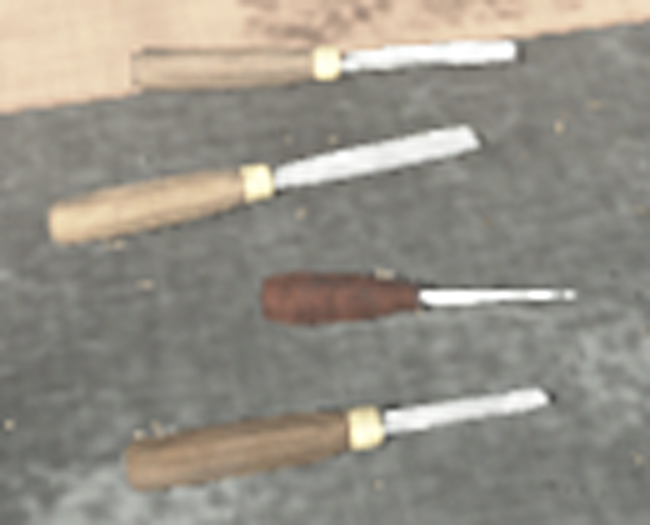

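View pics/s_rest.png

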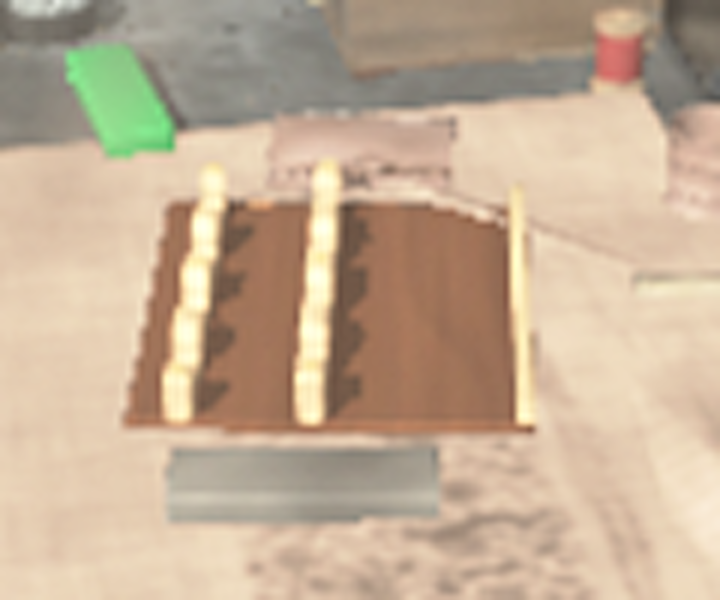

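```bash
cat > fit.py <<'E'
from h import *
def C(pts,off,s): return (np.array(pts,float)+.5)/s-.5+np.array(off)
def T(P,p): 
    c,s=np.cos(p[3]),np.sin(p[3]); P=np.array(P,float)
    return np.c_[p[0]+c*P[:,0]-s*P[:,1],p[1]+s*P[:,0]+c*P[:,1],p[2]+P[:,2]]
def fit(obs,x0):
    f=lambda p:np.concatenate([(proj(n,T(P,p))-uv).ravel() for n,P,uv in obs])
    r=least_squares(f,x0,loss='soft_l1'); return r.x,r.fun.reshape(-1,2)
t=lambda pts:C(pts,(360,180),6); s=lambda pts:C(pts,(255,250),5)
rt=lambda pts:C(pts,(190,155),5); rs=lambda pts:C(pts,(260,150),6)
def tool(sh,L,zb,tp,sp):
    P=[[0,-L/2,zb],[0,sh,11.5],[0,L/2,11.5]]
    return [('top',P,t(tp)),('side',P,s(sp))]
tools={
'gouge':tool(-5,210,9,[(92,46),(85,222),(70,428)],[(517,51),(341,62),(133,70)]),
'wide_chisel':tool(2,225,9,[(211,114),(244,318),(286,528)],[(476,140),(274,178),(52,224)]),
'awl':tool(0,150,10,[(422,85),(416,214),(408,352)],[(575,295),(420,297),(263,299)]),
'narrow_chisel':tool(-15,190,10,[(540,138),(555,280),(580,488)],[(549,397),(383,422),(129,466)])}
if __name__=='__main__':
  res={}
  for k,o in tools.items():
    u=unproj('top',o[0][2],11); side=o[1]
    print(k,'len top/side',np.linalg.norm(u[0]-u[2]).round(1),np.linalg.norm(np.diff(unproj('side',o[1][2][[0,2]],11),axis=0)).round(1))
    p,r=fit(o,[*u[1][:2],0,-np.pi/2]); res[k]=p; print(p.round(3)); print(r.round(1).tolist())
    yt=fit(o[:1]+[],[*u[1][:2],0,-np.pi/2])[0]; 
  Pt=[[127,108,5],[-127,108,5],[127,78,36],[-127,78,36],[127,8,39],[-127,8,39],[127,-110,24],[-127,-110,24]]
  o=[('top',Pt,rt([(178,367),(553,448),(181,322),(562,402),(208,215),(586,294),(256,54),(624,130)])),
     ('side',[[-127,108,0],[127,108,10],[-127,-112,0],[-127,78,36],[-127,8,39]],rs([(125,425),(168,205),(535,431),(178,370),(310,368)]))]
  p,r=fit(o,[500,150,0,-np.pi/2]); res['rest']=p; print('rest',p.round(3)); print(r.round(1).tolist())
  np.savez('poses.npz',**res)
  def draw(src,cam,out,off,wh,sc):
    a=cv2.resize(cv2.imread(src)[off[1]:off[1]+wh[1],off[0]:off[0]+wh[0]],None,fx=sc,fy=sc,interpolation=cv2.INTER_CUBIC)
    def line(P,p,col):
        q=(proj(cam,T(P,p))-off+.5)*sc-.5
        cv2.polylines(a,[q.round().astype(int).reshape(-1,1,2)],False,col,1)
    for k,(sh,L) in dict(gouge=(-5,210),wide_chisel=(2,225),awl=(0,150),narrow_chisel=(-15,190)).items():
        for w0,z in((11.5,11.5),): line([[w0,sh,z],[w0,L/2,z],[-w0,L/2,z],[-w0,sh,z],[w0,sh,z]],res[k],(0,255,0))
        line([[0,sh,10],[0,-L/2,10]],res[k],(0,0,255))
    for y,z in((108,10),(-112,10),(-112,24),(71,36),(85,36),(1,39),(15,39)): line([[-127,y,z],[127,y,z]],res['rest'],(255,0,0))
    for x in(-90,-30,30,90): line([[x,110,18],[x,-110,18]],res['rest'],(0,255,0))
    cv2.imwrite(out,a)
  draw('pics/top0.png','top','pics/ov_t.png',(215,155),(255,125),3)
  draw('pics/side0.png','side','pics/ov_s.png',(255,160),(135,195),3)
E
python3 fit.py
```

```text
gouge len top/side 209.6 211.2
[ 546.494 -135.127   -3.236   -1.544]
[[-0.4, 59.8], [-0.5, -0.4], [0.6, -67.6], [-71.5, 7.9], [-0.2, 0.3], [80.0, -6.3]]
wide_chisel len top/side 225.4 223.0
[ 489.8   -222.709   -1.552  -42.274]
[[0.1, -0.1], [0.6, 0.2], [-0.7, -0.4], [0.2, -0.6], [-1.3, 0.2], [0.4, 0.3]]
awl len top/side 147.0 148.2
[ 546.922 -315.712   -3.909   -1.611]
[[-1.3, 44.4], [-0.2, -0.1], [1.0, -45.6], [-62.3, 4.1], [-0.0, 0.1], [62.1, -3.3]]
narrow_chisel len top/side 188.9 189.6
[ 495.979 -390.63    -1.377   -4.666]
[[0.2, -0.6], [0.3, -0.0], [-0.4, -0.4], [-0.1, -0.3], [-1.3, 0.3], [0.3, 0.2]]
rest [576.558 201.852   3.812 -30.044]
[[-0.5, 0.6], [0.7, 0.7], [-1.0, -0.8], [0.5, -0.2], [-1.1, -0.6], [0.4, -0.2], [-0.9, -1.7], [0.6, -1.5], [-0.6, 0.9], [-0.7, -2.0], [0.0, 0.7], [-0.5, 0.6], [-0.3, 0.4]]
```

```bash
sleep 1
```

```text
(no output)
```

View pics/ov_t.png

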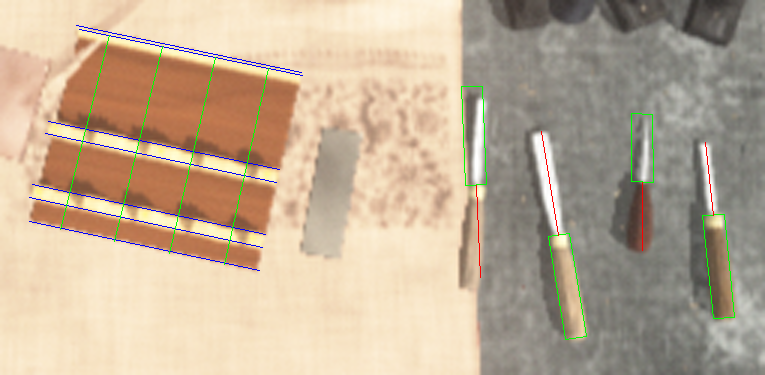

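View pics/ov_s.png

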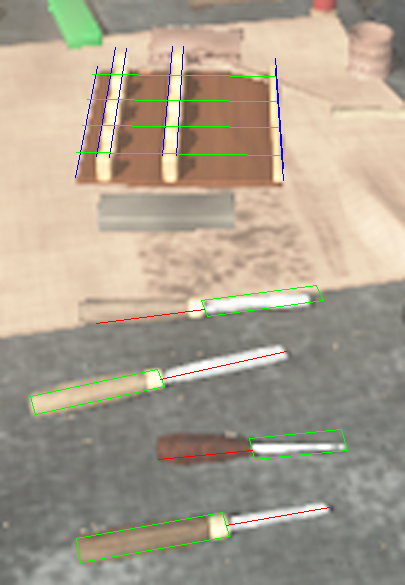

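```bash
sed -i 's/,0,-np.pi\/2\]/,0,np.pi\/2]/g; s/\[127,-110,24\],\[-127,-110,24\]/[127,-112,24],[-127,-112,24]/; s/(256,54),(624,130)/(257,47),(625,123)/' fit.py
sed -i "s/'pics\/ov_t.png',(215,155),(255,125),3/'pics\/ov_t2.png',(215,155),(125,100),6/; s/'pics\/ov_s.png',(255,160),(135,195),3/'pics\/ov_s2.png',(255,160),(135,195),3/" fit.py
echo "  draw('pics/top0.png','top','pics/ov_u2.png',(360,180),(110,100),6)">>fit.py
python3 fit.py
```

```text
gouge len top/side 209.6 211.2
[ 5.34347e+02 -1.35134e+02  5.20000e-02  1.49300e+00]
[[0.3, -0.3], [-0.3, 0.1], [0.1, -0.3], [-0.1, 0.2], [-0.9, -0.5], [0.5, 0.4]]
wide_chisel len top/side 225.4 223.0
[ 489.8   -222.709   -1.552    1.708]
[[0.1, -0.1], [0.6, 0.2], [-0.7, -0.4], [0.2, -0.6], [-1.3, 0.2], [0.4, 0.3]]
awl len top/side 147.0 148.2
[ 546.286 -316.053   -2.814    1.449]
[[0.6, -0.7], [-0.0, 0.0], [-0.6, -0.2], [0.0, -0.4], [-0.2, -0.1], [-0.3, 0.8]]
narrow_chisel len top/side 188.9 189.6
[ 495.979 -390.63    -1.377    1.618]
[[0.2, -0.6], [0.3, -0.0], [-0.4, -0.4], [-0.1, -0.3], [-1.3, 0.3], [0.3, 0.2]]
rest [576.721 201.768   3.984   1.371]
[[-0.5, 0.5], [0.7, 0.7], [-1.0, -0.8], [0.6, -0.3], [-1.1, -0.6], [0.5, -0.2], [-0.9, -0.9], [0.6, -0.7], [-0.6, 0.9], [-0.6, -2.1], [0.1, 0.7], [-0.5, 0.6], [-0.3, 0.3]]
```

```bash
sleep 1
```

```text
(no output)
```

View pics/ov_t2.png

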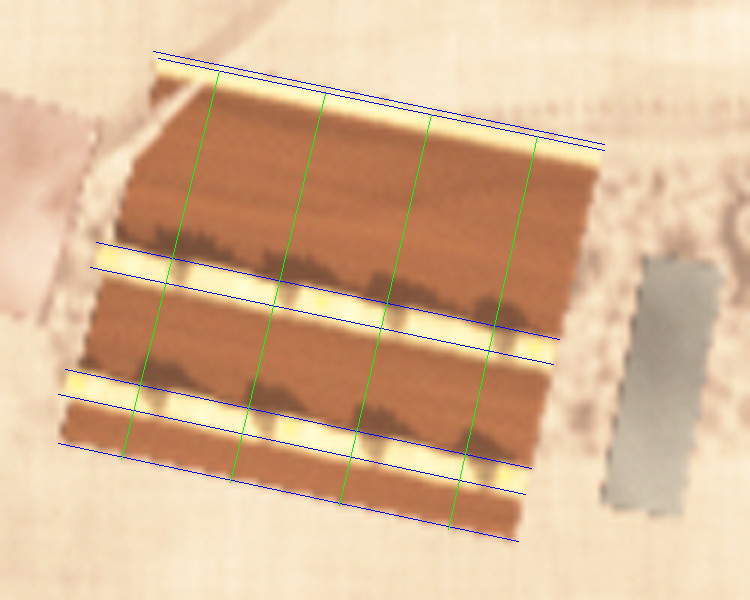

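View pics/ov_s2.png

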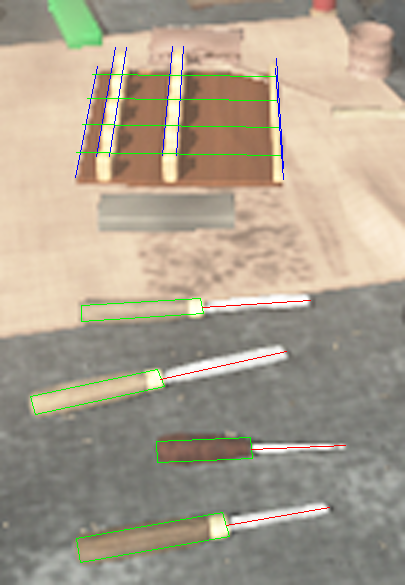

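View pics/ov_u2.png

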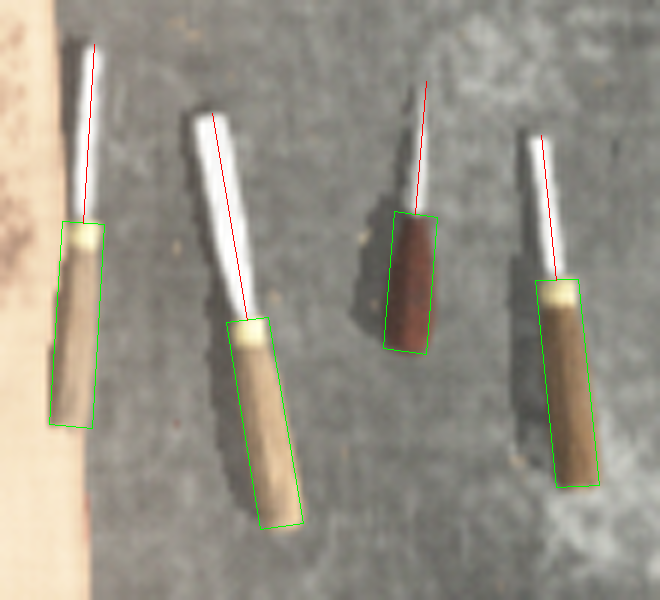

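```bash
cat > ov.py <<'E'
from fit import *
Pt=[[127,108,8],[-127,108,8],[127,78,36],[-127,78,36],[127,8,39],[-127,8,39],[127,-112,24],[-127,-112,24]]
o=[('top',Pt,rt([(178,367),(553,448),(181,322),(562,402),(208,215),(586,294),(257,47),(625,123)])),
   ('side',[[-127,108,0],[127,108,10],[-127,-112,0],[-127,78,36],[-127,8,39]],rs([(125,425),(168,203),(535,431),(178,370),(310,368)]))]
g=lambda q:np.concatenate([(proj(n,T(P,[q[0],q[1],0,q[2]]))-uv).ravel() for n,P,uv in o])
for sel in(o,o[:1],o[1:]):
    gg=lambda q:np.concatenate([(proj(n,T(P,[q[0],q[1],0,q[2]]))-uv).ravel() for n,P,uv in sel])
    r=least_squares(gg,[570,200,1.37],loss='soft_l1');print(r.x.round(3),r.fun.round(1))
    if sel is o: p=[r.x[0],r.x[1],0,r.x[2]]
d=dict(np.load('poses.npz')); d['rest']=np.array(p); np.savez('poses.npz',**d)
def prof(y,z0,zt,w,m,depth=6):
    P=[[-120,y,zt]]
    for x in(-90,-30,30,90): P+=[[x-m,y,zt],[x-w,y,zt-depth],[x-w,y,z0],[x+w,y,z0],[x+w,y,zt-depth],[x+m,y,zt]]
    return P+[[120,y,zt]]
def draw(src,cam,out,off,wh,sc):
    a=cv2.resize(cv2.imread(src)[off[1]:off[1]+wh[1],off[0]:off[0]+wh[0]],None,fx=sc,fy=sc,interpolation=cv2.INTER_CUBIC)
    def line(P,col):
        q=(proj(cam,T(P,p))-off+.5)*sc-.5
        cv2.polylines(a,[q.round().astype(int).reshape(-1,1,2)],False,col,1)
    for y in(71,85): line(prof(y,18,36,14,22),(255,0,0))
    for y in(1,15): line(prof(y,25,39,10,17),(0,0,255))
    line([[-127,-112,10],[-127,108,10],[127,108,10],[127,-112,10]],(0,255,0))
    cv2.imwrite(out,a)
draw('pics/top0.png','top','pics/ov_t3.png',(220,165),(100,85),7)
draw('pics/side0.png','side','pics/ov_s3.png',(275,172),(80,55),10)
E
python3 ov.py
```

```text
[577.141 202.638   1.371] [-0.7  0.4  0.5  0.6 -0.9 -0.8  0.3 -0.3 -1.1 -0.5  0.2 -0.2 -0.9 -0.7
  0.4 -0.5 -0.4  1.7 -0.5 -0.9  0.1  1.6 -0.3  1.5 -0.2  1.3]
[576.334 201.666   1.37 ] [-0.5  0.6  0.7  0.9 -0.7 -0.6  0.6  0.  -0.8 -0.3  0.5  0.1 -0.6 -0.5
  0.7 -0.2]
[579.229 210.388   1.37 ] [-0.   0.4 -0.1 -1.9  0.1  0.2 -0.   0.1  0.  -0.1]
```

```bash
sleep 1
```

```text
(no output)
```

View pics/ov_t3.png

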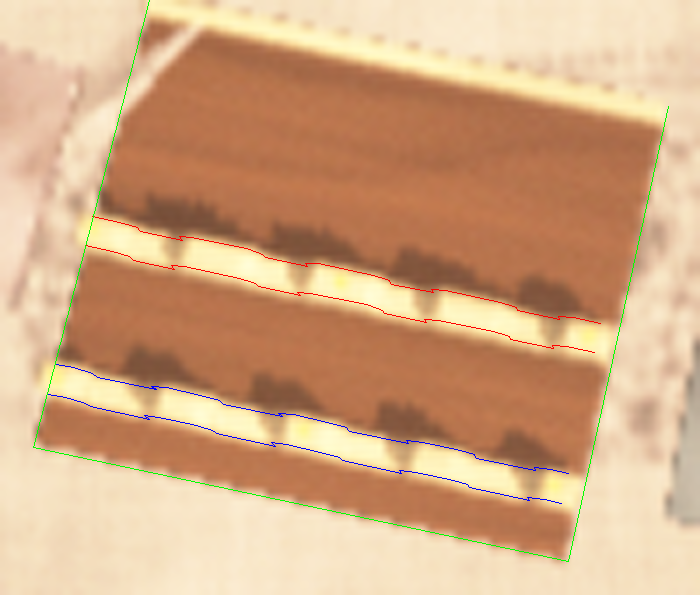

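View pics/ov_s3.png

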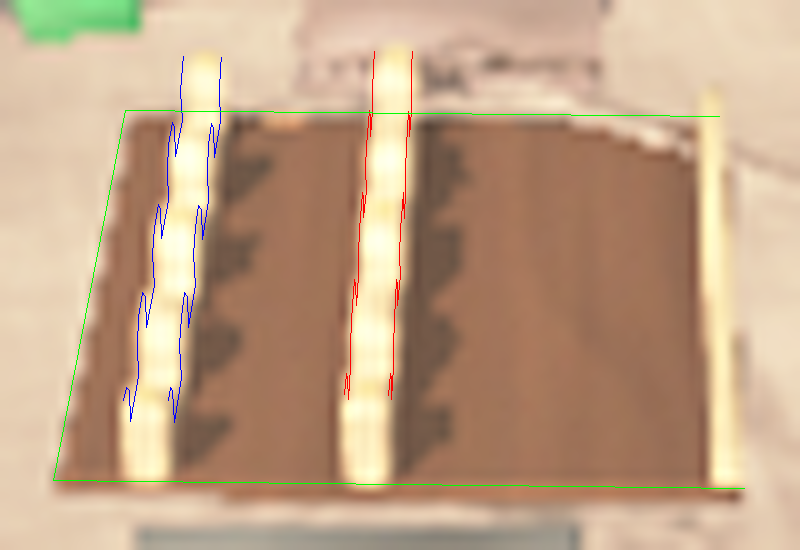

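The overlays agree with both views. The heel and toe bar profiles match, and the dark wedges in the bars are only the shaded right-hand walls of the notches. The tools fit at z ≈ 0 ± 3 mm and their lengths check out. The grey stone is on the rest's -x side, so the wide chisel goes to x = -90. I start with that one.

```bash
cat > pp.py <<'E'
from fit import *
d=dict(np.load('poses.npz')); rest=np.array([576.9,202.3,0,1.371])
SH=dict(wide_chisel=2,gouge=-5,narrow_chisel=-15,awl=0)
LANE=dict(wide_chisel=-90,gouge=-30,narrow_chisel=30,awl=90)
G=20
def pick(k,g=G,z=2,op=.7,p=None):
    p=d[k] if p is None else p; q=T([[0,SH[k]+g,0]],[p[0],p[1],0,p[3]])[0]; o=[np.pi,0,p[3]]
    bot.grip(op,70)
    bot.move_ptp([q[0],q[1],90],o)
    h=bot.movel([q[0],q[1],z],max_speed=100,threshold=15)
    bot.grip(0,70); s=bot.get_state(); print(k,'pick stop',h,s['tcp_pos'].round(1),'open',round(s['opening'],3))
    bot.movel([q[0],q[1],130],max_speed=150); s=bot.get_state(); print('lift',s['t'].round(1),'open',round(s['opening'],3),s['contact_force'].round(1),s['wrist_torque'].round(2))
def above(k,g=G,sh=24,z=130,dx=0,dy=0):
    q=T([[LANE[k]+dx,sh+g+dy,0]],rest)[0]; bot.move_ptp([q[0],q[1],z],[np.pi,0,rest[3]]); return q
def place(q,z=20,rel=.5):
    bot.movel([q[0],q[1],62],max_speed=150)
    h=bot.movel([q[0],q[1],z],max_speed=50,threshold=12)
    s=bot.get_state(); print('place stop',h,s['tcp_pos'].round(1),s['contact_force'].round(1)); return h
def release(q,rel=.5):
    bot.grip(rel); bot.movel([q[0],q[1],130],max_speed=150); s=bot.get_state();print('t',s['t'].round(1),s['contact_force'].round(1))
def shot(name,off_t=(215,155),wh=(125,100)):
    a=imaging.capture('top');b=imaging.capture('side')
    x=cv2.resize(a[155:255,215:345],None,fx=3,fy=3,interpolation=cv2.INTER_CUBIC)
    y=cv2.resize(b[150:250,260:390],None,fx=3,fy=3,interpolation=cv2.INTER_CUBIC)
    cv2.imwrite(f'pics/{name}.png',np.hstack([x,y])); cv2.imwrite(f'pics/{name}_T.png',a); cv2.imwrite(f'pics/{name}_S.png',b)
E
python3 - <<'E'
from pp import *
pick('wide_chisel'); q=above('wide_chisel'); print(bot.get_state()['t']); shot('a1')
E
```

```text
wide_chisel pick stop True [ 461.1 -228.    20.3] open 0.007Traceback (most recent call last):
  File "<stdin>", line 2, in <module>
  File "pp.py", line 12, in pick
    bot.movel([q[0],q[1],130],max_speed=150); s=bot.get_state(); print('lift',s['t'].round(1),'open',round(s['opening'],3),s['contact_force'].round(1),s['wrist_torque'].round(2))
                                                                              ^^^^^^^^^^^^
AttributeError: 'float' object has no attribute 'round'
```

```bash
sleep 1
```

```text
(no output)
```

The threshold tripped early at z = 20, most likely from the braking load, and the jaws closed on nothing. I check whether the tool moved.

```bash
sed -i "s/s\['t'\].round(1)/round(s['t'],1)/g" pp.py; python3 - <<'E'
from pp import *
s=bot.get_state(); print(s['t'],s['tcp_pos'],s['contact_force'])
bot.grip(.7); q=above('wide_chisel'); print(bot.get_state()['t'])
a=imaging.capture('top');b=imaging.capture('side')
cv2.imwrite('pics/b_T.png',a);cv2.imwrite('pics/b_S.png',b)
x=cv2.resize(a[180:280,360:470],None,fx=3.5,fy=3.5,interpolation=cv2.INTER_CUBIC)
y=cv2.resize(b[250:350,255:385],None,fx=3.5,fy=3.5,interpolation=cv2.INTER_CUBIC)
cv2.imwrite('pics/b.png',np.hstack([x,y[:,:410]]))
E
```

```text
5.6083 [ 467.35811012 -225.23407381  128.77064173] [-0.8988559  -0.16626406 -1.01808789]
7.5333
```

```bash
sleep 1
```

```text
(no output)
```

View pics/b.png

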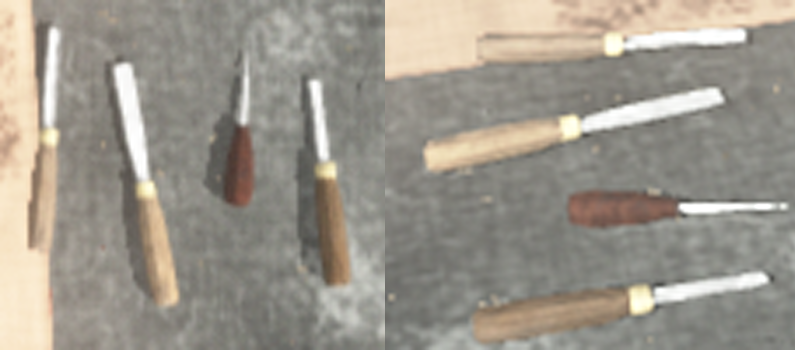

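View pics/b_T.png

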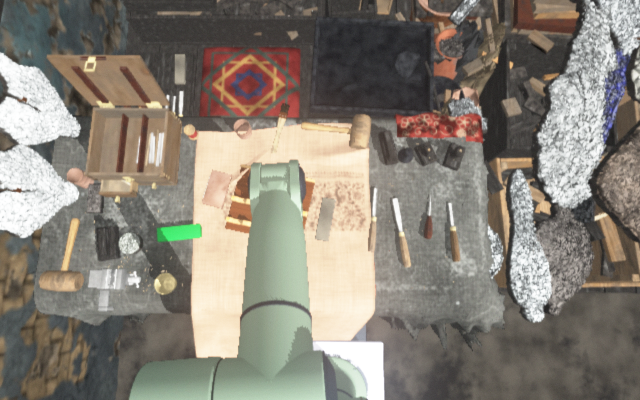

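```bash
python3 - <<'E'
import cv2,numpy as np
def c(f,o,w,s): return cv2.resize(cv2.imread(f)[o[1]:o[1]+w[1],o[0]:o[0]+w[0]],None,fx=s,fy=s,interpolation=cv2.INTER_CUBIC)
x=[c(f'pics/{f}.png',(385,190),(32,85),6) for f in('top0','b_T')]
y=[c(f'pics/{f}.png',(260,272),(98,32),6) for f in('side0','b_S')]
cv2.imwrite('pics/cmpT.png',np.hstack(x)); cv2.imwrite('pics/cmpS.png',np.vstack(y))
E
sleep 1
```

```text
(no output)
```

View pics/cmpT.png

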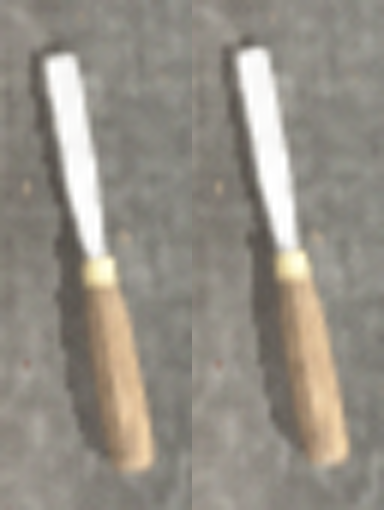

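View pics/cmpS.png

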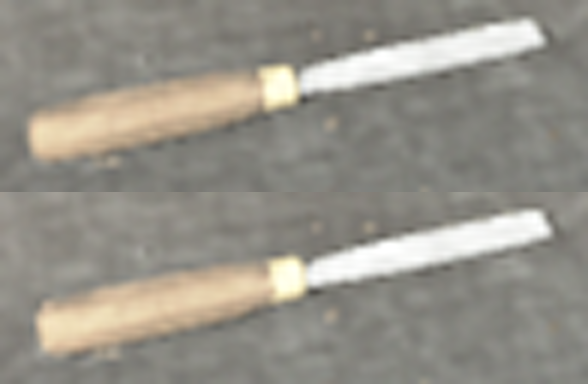

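The tool slid about 4 mm in +x. I correct its pose and descend without the force stop, checking the force before closing.

```bash
python3 - <<'E'
s=open('pp.py').read()
s=s.replace("rest=np.array","d['wide_chisel']=np.array([493.6,-223.2,0,1.708]); rest=np.array")
s=s.replace("    h=bot.movel([q[0],q[1],z],max_speed=100,threshold=15)\n","""    bot.movel([q[0],q[1],30],max_speed=120); f0=bot.get_state()['contact_force']
    h=bot.movel([q[0],q[1],z],max_speed=40,threshold=25); s=bot.get_state(); print('down',h,q.round(1),s['tcp_pos'].round(1),(s['contact_force']-f0).round(1))
    if s['tcp_pos'][2]>z+4: raise SystemExit('high')
""")
open('pp.py','w').write(s)
E
python3 - <<'E'
from pp import *
pick('wide_chisel'); q=above('wide_chisel'); print(bot.get_state()['t'],bot.get_state()['tcp_pos']); shot('a1')
E
```

```text
down True [ 471.8 -226.2    0. ] [ 472.6 -227.2   16.9] [-1.1  1.7 10.5]high
```

```bash
sleep 1
```

```text
(no output)
```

My yaw was 90° off: the jaw axis lay along the tool, so the fingers landed on it. I retreat, turn the wrist and look again.

```bash
sed -i "s/\[np.pi,0,p\[3\]\]/[np.pi,0,p[3]+np.pi\/2]/; s/\[np.pi,0,rest\[3\]\]/[np.pi,0,rest[3]+np.pi\/2]/" pp.py; grep -n "np.pi,0" pp.py; python3 - <<'E'
from pp import *
p=bot.get_state()['tcp_pos']; bot.movel([p[0],p[1],130])
q=above('wide_chisel'); print(bot.get_state()['t'])
a=imaging.capture('top');b=imaging.capture('side')
cv2.imwrite('pics/c_T.png',a);cv2.imwrite('pics/c_S.png',b)
def c(f,o,w,s): return cv2.resize(cv2.imread(f)[o[1]:o[1]+w[1],o[0]:o[0]+w[0]],None,fx=s,fy=s,interpolation=cv2.INTER_CUBIC)
x=[c(f'pics/{f}.png',(385,190),(32,85),6) for f in('top0','c_T')]
y=[c(f'pics/{f}.png',(260,272),(98,32),6) for f in('side0','c_S')]
cv2.imwrite('pics/cmpT2.png',np.hstack(x)); cv2.imwrite('pics/cmpS2.png',np.vstack(y))
E
```

```text
7:    p=d[k] if p is None else p; q=T([[0,SH[k]+g,0]],[p[0],p[1],0,p[3]])[0]; o=[np.pi,0,p[3]+np.pi/2]
16:    q=T([[LANE[k]+dx,sh+g+dy,0]],rest)[0]; bot.move_ptp([q[0],q[1],z],[np.pi,0,rest[3]+np.pi/2]); return q
12.525
```

```bash
sleep 1
```

```text
(no output)
```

View pics/cmpT2.png

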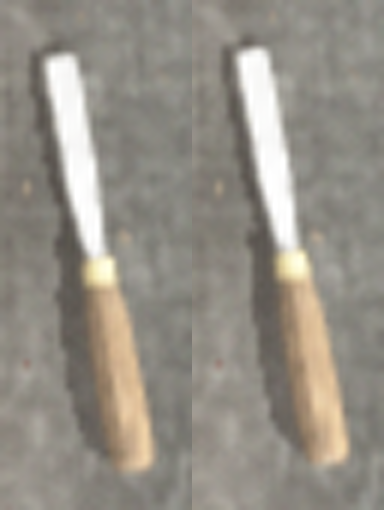

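View pics/cmpS2.png

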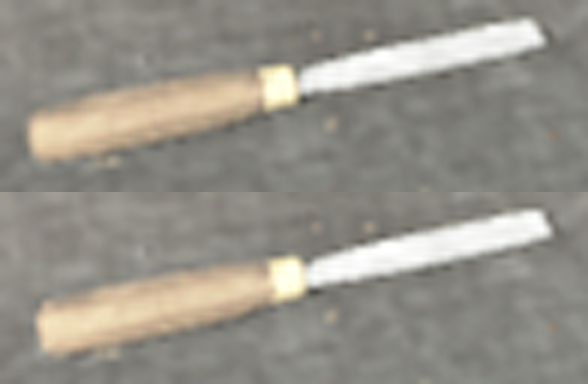

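The tool has not moved since the correction, so I pick it now.

```bash
python3 - <<'E'
from pp import *
pick('wide_chisel'); q=above('wide_chisel'); print(bot.get_state()['t'],bot.get_state()['tcp_pos'],q); shot('a1')
E
```

```text
down False [ 471.8 -226.2    0. ] [ 471.9 -226.3    2. ] [ 0.2  0.1 -0.7]
wide_chisel pick stop False [ 472.  -226.4    2.4] open 0.199
lift 17.1 open 0.201 [ 0.   0.4 -2.2] [-0.02  0.   -0.  ]
18.475 [515.96011105 122.05111917 129.69136899] [515.91301687 122.82303549   0.        ]
```

```bash
sleep 1
```

```text
(no output)
```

View pics/a1.png

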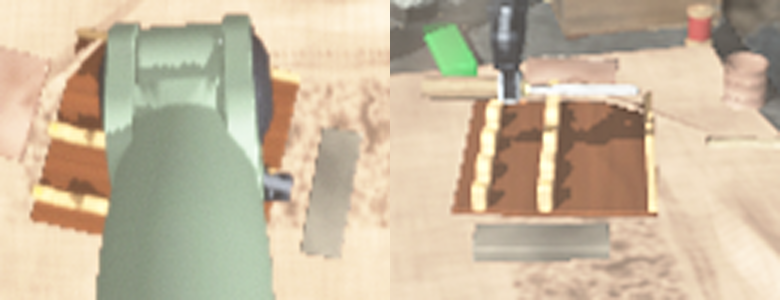

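The side view shows the chisel held level with its blade pointing away. I place it.

```bash
python3 - <<'E'
from pp import *
q=T([[-90,44,0]],rest)[0]
h=place(q); s=bot.get_state()
if s['tcp_pos'][2]<26:
    release(q); bot.move_ptp([471,-135,110],[np.pi,0,d['gouge'][3]+np.pi/2])
shot('a2')
E
```

```text
place stop True [515.3 122.7  20.3] [-0.9 -0.4  5.1]
t 21.2 [ 0.2 -0.3 -0.1]
```

```bash
sleep 1
```

```text
(no output)
```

View pics/a2.png

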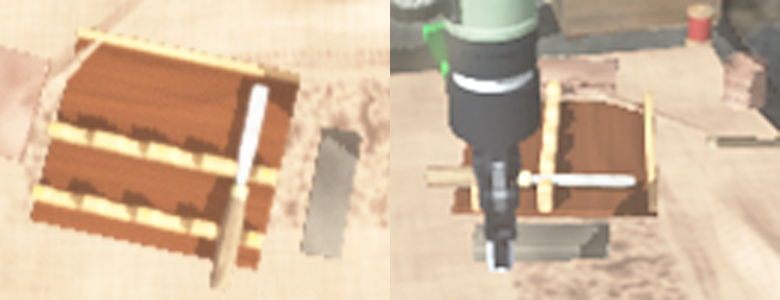

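The wide chisel is seated in the lane next to the stone, its ferrule just behind the toe bar. Next are the gouge and the narrow chisel.

```bash
python3 - <<'E'
from pp import *
for k in('gouge','narrow_chisel'):
    pick(k)
    o=bot.get_state()['opening']
    if not .12<o<.3: raise SystemExit('grip?')
    q=above(k); place(q)
    if bot.get_state()['tcp_pos'][2]>26: shot('a3'); raise SystemExit('stuck')
    release(q)
bot.move_ptp([530,-315,110],[np.pi,0,d['awl'][3]+np.pi/2]); print(bot.get_state()['t'])
shot('a3')
E
```

```text
down False [ 519.4 -134.     0. ] [ 519.5 -134.     2. ] [-1.   0.7  0.2]
gouge pick stop False [ 519.7 -134.1    2.4] open 0.201
lift 26.0 open 0.203 [ 0.5  0.4 -0.4] [-0.01 -0.07  0.01]
place stop True [527.1 181.5  20.3] [-0.7 -0.1  5.2]
t 29.8 [-0.7 -0.1 -0.7]
down False [ 491.  -390.9    0. ] [ 491.1 -391.     2.1] [-0.1  1.1  0.3]
narrow_chisel pick stop False [ 491.2 -391.1    2.5] open 0.203
lift 35.2 open 0.201 [ 0.3  0.3 -1.4] [ 0.01 -0.06 -0.02]
place stop True [539.1 240.2  20.3] [-0.9 -0.3  4.5]
t 40.1 [0.2 0.3 0.2]
42.0917
```

```bash
sleep 1
```

```text
(no output)
```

View pics/a3.png

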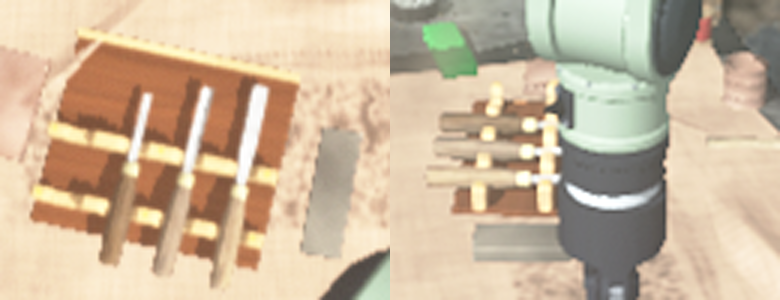

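Three tools are seated in order. The awl is next, gripped 24 mm behind its shoulder because the handle tapers.

```bash
python3 - <<'E'
from pp import *
k='awl'
pick(k,g=24)
o=bot.get_state()['opening']
if not .1<o<.35: raise SystemExit('grip?')
q=above(k,g=24,sh=23); a=shot('a4')
E
```

```text
down False [ 522.5 -313.1    0. ] [ 522.6 -313.2    2. ] [-0.  -0.3  0. ]
awl pick stop False [ 522.7 -313.3    2.5] open 0.226
lift 45.7 open 0.226 [ 0.5 -0.6 -1.2] [-0.01  0.02 -0.01]
```

```bash
sleep 1
```

View pics/a4.png

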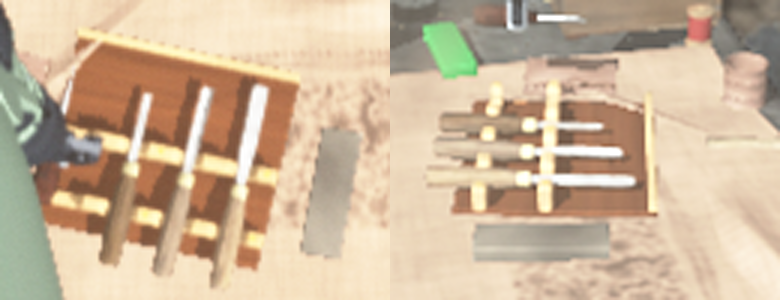

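The awl is held level at the top of the side view. I place it, retreat and look.

```bash
python3 - <<'E'
from pp import *
q=T([[90,47,0]],rest)[0]
place(q)
if bot.get_state()['tcp_pos'][2]<26:
    release(q); bot.move_ptp([350,-350,200],[np.pi,0,np.pi])
a=shot('a5'); print(bot.get_state()['t'])
b=cv2.imread('pics/a5_T.png'); cv2.imwrite('pics/a5t.png',cv2.resize(b[160:260,215:345],None,fx=6,fy=6,interpolation=cv2.INTER_CUBIC))
b=cv2.imread('pics/a5_S.png'); cv2.imwrite('pics/a5s.png',cv2.resize(b[160:245,265:380],None,fx=6,fy=6,interpolation=cv2.INTER_CUBIC))
E
```

```text
place stop True [548.1 299.8  20.8] [-1.5 -1.   5.1]
t 50.6 [ 0.4  0.1 -0.3]
53.15
```

```bash
sleep 1
```

```text
(no output)
```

View pics/a5t.png

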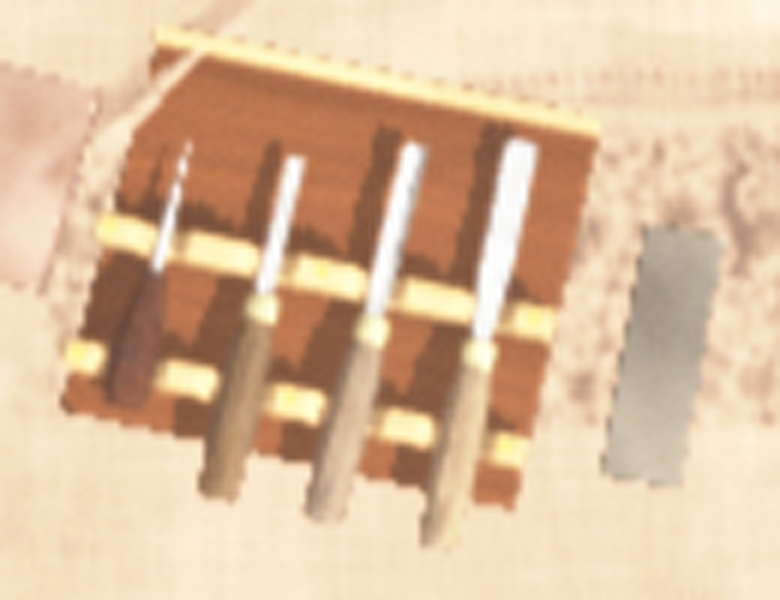

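View pics/a5s.png

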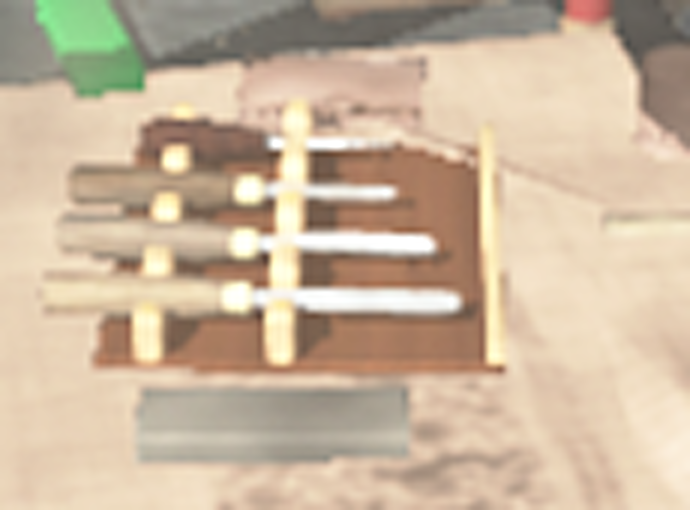

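```bash
python3 - <<'E'
from pp import *
ct=lambda p:C(p,(215,160),6); cs=lambda p:C(p,(265,160),6)
M=dict(wide_chisel=(225,[(520,142),(481,340),(438,545)],[(460,302),(254,299),(43,293)]),
gouge=(210,[(413,147),(373,318),(327,518)],[(434,244),(259,243),(60,233)]),
narrow_chisel=(190,[(294,158),(263,293),(219,498)],[(397,192),(264,190),(73,183)]),
awl=(150,[(187,145),(157,270),(122,400)],[(392,145),(268,143),(141,135)]))
for k,(L,tp,sp) in M.items():
    P=[[0,-L/2,10],[0,SH[k],11.5],[0,L/2,11.5]]
    for nm,o in(('both',[('top',P,ct(tp)),('side',P,cs(sp))]),('top,z=18',None)):
        if o: p,r=fit(o,[550,200,18,1.37]); 
        else:
            r=least_squares(lambda q:(proj('top',T(P,[q[0],q[1],18,q[2]]))-ct(tp)).ravel(),[550,200,1.37]); p=np.array([r.x[0],r.x[1],18,r.x[2]]); r=r.fun
        c,s=np.cos(rest[3]),np.sin(rest[3]); e=p[:2]-rest[:2]
        print(k,nm,'rest x,y,z,dyaw',round(c*e[0]+s*e[1],1),round(-s*e[0]+c*e[1],1),p[2].round(1),round(p[3]-rest[3],3),'shoulder y',round(-s*e[0]+c*e[1]+SH[k],1),'res',abs(r).max().round(1))
E
```

```text
wide_chisel both rest x,y,z,dyaw -88.8 23.3 15.4 0.017 shoulder y 25.3 res 0.7
wide_chisel top,z=18 rest x,y,z,dyaw -89.0 23.5 18.0 0.023 shoulder y 25.5 res 0.6
gouge both rest x,y,z,dyaw -30.0 29.8 17.3 0.001 shoulder y 24.8 res 0.8
gouge top,z=18 rest x,y,z,dyaw -30.3 30.4 18.0 0.005 shoulder y 25.4 res 0.7
narrow_chisel both rest x,y,z,dyaw 30.5 39.9 16.9 0.018 shoulder y 24.9 res 0.8
narrow_chisel top,z=18 rest x,y,z,dyaw 30.1 40.5 18.0 0.025 shoulder y 25.5 res 0.6
awl both rest x,y,z,dyaw 90.9 23.9 16.5 -6.285 shoulder y 23.9 res 1.0
awl top,z=18 rest x,y,z,dyaw 90.6 23.7 18.0 0.003 shoulder y 23.7 res 1.1
```

All four measure well inside the limits, and the arm is clear of everything. I hand in the job.

```bash
python3 - <<'E'
from h import *
a=cv2.imread('pics/top0.png').astype(int);b=cv2.imread('pics/a5_T.png').astype(int)
print('stone',abs(a-b)[193:243,314:336].mean(),'tin',abs(a-b)[168:209,202:226].mean())
bot.sign_off()
E
```

```text
stone 3.357878787878788 tin 3.983739837398374
the job is handed in; nothing more can be done
```

All four tools are in the rest, and I handed the job in at about 53 s. From the oilstone outward they lie wide chisel, gouge, narrow chisel, awl.

**Last checks (both cameras):**

| Tool | Lane x, target (mm) | Lane x, measured (mm) | Shoulder y in rest (mm, 15–33 good) | Origin height (mm, 12–23 allowed) |
|---|---|---|---|---|
| Wide chisel | -90 | -88.8 | 25.3 | 15.4 |
| Gouge | -30 | -30.0 | 24.8 | 17.3 |
| Narrow chisel | 30 | 30.5 | 24.9 | 16.9 |
| Awl | 90 | 90.9 | 23.9 | 16.5 |

All four are within 0.02 rad of their lanes. I backed the arm away, clear of everything. Comparing before and after pictures showed no visible movement of the oilstone or the flat tin.

**What went wrong:** My first two tries on the wide chisel had the jaw direction 90° off, so the fingers came down on the tool. The force stop caught it both times. The chisel slid about 4 mm on the table, and I measured it again before the good grasp.

**Disagreements:** The measured heights came out 0.7–2.6 mm below the expected 18 mm. Fitting the rest from the side camera alone put it about 9 mm sideways of the top camera's fit. I used a fit of both cameras, which the top camera dominates, and all four tools then seated at the expected height.

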